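# Turn the seasoning carousel to bring the red-lidded jar to the front

### The job

Spin the seasoning carousel by pushing one of the black posts on its rim with the fingers, until the red-lidded jar stands at the front, in line with the yellow pointer on the stand. Do not touch or lift any of the jars and leave the other things on the bench alone; finish with the carousel at rest.

Things in the scene. Friction and masses are not known exactly. Their poses are not given: they have to be found in the camera images.
- carousel: Round wooden turntable, 240 mm diameter, disc top 22 mm above the bench. Turns either way, with no stop within a full turn, about a vertical axis; slightly stiff (about 1 N at the rim), stays where it is left. Origin: on the axis at bench level; its axes turn with it. Four jar wells (rings 6 mm high, 48 mm inside) are centred 68 mm from the axis along its own +x, +y, -x and -y.
- post (a point): Centre of the top of one of the four upright black posts on the disc, 12 mm diameter, from the disc up to 88 mm above the bench, 112 mm from the axis, midway between wells. This one is at 45 degrees from the carousel's own x; the others at 135, 225 and 315. It turns with the carousel.
- front (a point): Fixed point at the front: 68 mm from the carousel's axis towards the yellow pointer, 22 mm high, where the centre of the front jar's underside should come. The pointer is a flat yellow bar of the fixed stand, 30 mm wide, 8 mm high, sticking out from under the disc to a tip 190 mm from the axis.
- red_jar: Small spice jar with a red lid, 44 mm diameter, 62 mm tall, about 120 g, loose in its well on the carousel. Origin: centre of its underside. The four jars may stand in any order. This is the one to bring to the front.
- white_jar: Small spice jar with a white lid, 44 mm diameter, 62 mm tall, about 120 g, loose in its well on the carousel. Origin: centre of its underside. The four jars may stand in any order.
- green_jar: Small spice jar with a green lid, 44 mm diameter, 62 mm tall, about 120 g, loose in its well on the carousel. Origin: centre of its underside. The four jars may stand in any order.
- black_jar: Small spice jar with a black lid, 44 mm diameter, 62 mm tall, about 120 g, loose in its well on the carousel. Origin: centre of its underside. The four jars may stand in any order.
- flask: Steel flask with black cap, 80 mm diameter, 210 mm tall, loose on the bench. Origin: centre of its underside. Leave alone.
- shaker: White ceramic shaker, 44 mm diameter, 80 mm tall, loose on the bench. Origin: centre of its underside. Leave alone.
- cup: Aluminium cup, 70 mm diameter at the rim, 75 mm tall, loose on the bench. Origin: centre of its underside. Leave alone.
Mind the look-alikes: they are no part of the job. Of the things that look like the red_jar, the smaller one is meant. Of the things that look like the black_jar, the larger one is meant.

How it is judged:
On the way:
1. the fingers push the carousel round while the red-lidded jar is still away from the front (contact force between the fingers and carousel above 0.2 N and angular speed of carousel above 0.02 rad/s and horizontal distance between red_jar and front above 0.014 m), for 0.04 s.
At the end, for the whole second after the job is handed in: The red-lidded jar's centre is within 12 mm of the front point in line with the yellow pointer, the carousel is at rest (under 0.05 rad/s), all four jars stand upright in their wells, and the flask, shaker and cup are within 20 mm of where they began (horizontal distance between red_jar and front below 0.012 m and angular speed of carousel below 0.05 rad/s and angle between each of red_jar, white_jar, green_jar, black_jar's own z axis and vertical below 0.12 rad and height (world z) of red_jar between 0.017 and 0.026 m and horizontal distance between each of red_jar, white_jar, green_jar, black_jar and carousel below 0.075 m and height (world z) of white_jar between 0.017 and 0.026 m and height (world z) of green_jar between 0.017 and 0.026 m and height (world z) of black_jar between 0.017 and 0.026 m and distance of each of flask, shaker, cup from where it was at the start of the episode below 0.02 m); the robot touches nothing.
It fails at once if a jar is touched by the robot (more than 0.5 N) (contact force between any of the fingers, the arm and red_jar above 0.5 N or contact force between any of the fingers, the arm and white_jar above 0.5 N or contact force between any of the fingers, the arm and green_jar above 0.5 N or contact force between any of the fingers, the arm and black_jar above 0.5 N).
It fails at once if a jar is lifted out of its well or tipped (height (world z) of any of red_jar, white_jar, green_jar, black_jar above 0.03 m or angle between any of red_jar, white_jar, green_jar, black_jar's own z axis and vertical above 0.3 rad).
It fails at once if the flask, shaker or cup is moved more than 20 mm, or tipped (distance of any of flask, shaker, cup from where it was at the start of the episode above 0.02 m or angle between any of flask, shaker, cup's own z axis and vertical above 0.3 rad).
It also fails if it takes over 58 s, if anything falls off the work surface, if the arm or the gripper's body presses on something with over 40 N, if the wrist force passes 120 N, or if a joint passes its speed limit or range.

### The arm

A 6-joint arm with a two-finger parallel gripper is mounted at the origin on the work surface. World frame = base frame: x ahead of the robot, y to its left, z up, the work surface at z = 0. Lengths are in m, angles in rad, forces in N, time in s.
With the tool pointing down it reaches from about 0.25 to 0.725 m from the base axis. Payload 4 kg.
Tool frame: the origin (TCP) lies at the very end of the fingers, on their centre line; the grasp point (between the pads) lies 19 mm behind it; y points along the fingers, z is the direction in which the jaws open and shut, and the axes are right-handed (so a half turn about y gives the same grasp; the last joint's range is limited). The gripper opens to 85 mm and grips with 20 to 120 N. Pads are 22 mm wide; open, the fingers measure 114 mm over their backs; the gripper's body (76 mm by 85 mm) begins 54 mm behind the grasp point. The pads swing forward as they close: fully open they stand 13 mm farther back than shut.
Start: joints at [0, 0.241, 0.005, 1.335, 0, 1.571], TCP at [0.5, -0, 0.198] pointing down, gripper open.
Joint ranges: [-2.72, 2.72], [-1.05, 1.87], [-1.09, 1.28], [-1.99, 2.15], [-1.42, 1.44], [-3.14, 3.14]. Speed limits (rad/s): [2.79, 2.79, 3.14, 3.14, 3.14, 3.14].

### API

Orientations are given as a unit quaternion [x, y, z, w].
In Python, from workcell import bot gives the robot as it stands. The module is installed in compiled form; this text tells all that it offers.
- The arm moves only by the tool move_arm, never from a script. Its argument "increments" is a list of rows, each an object with "grip": the closure, from 0 (fully open) to 1 (shut); "linear": the shift along the tool's x, y, z scaled (see below), a list of three; "twist": the turn about the tool's y scaled (see below). A call has exactly 5 rows; each row shifts and turns the pose as measured when the row begins, along the tool's axes as they then stand; what a row does not reach is not made up. The controller multiplies each number of a shift by 0.2 m and each number of a turn by 2 rad. A row lasts 1/10 s, in which the tool goes at most 50 mm and 8.59 degrees, less where a joint would pass 70% of its speed; a pose out of reach is approached as far as the arm can. A call with a number of a shift or a turn outside -1 to 1 is refused whole. A call with a gripper value outside its range is refused whole. The fingers move at their own pace and stop on an object; the grip force is fixed at half the most. Time passes only in rows, so rows that do not move let the fingers close, or fill a call up. It gives the time, the measured TCP pose, the force and the opening at its end, in the units of the state.
- bot.get_obs(): the state, without advancing time (a new reading comes with each control period).
- bot.camera(name): name is "scene" or "side" or "wrist"; returns (picture, depth): 384x512x3 uint8, blue, green, red; 384x512 float32, m along the optical axis (not along the pixel's ray), 0 where there is no reading.
- bot.camera_params(name): a dict with "camera_matrix" (3x3 intrinsics, pixels), "rvec" (rotation vector, rad) and "tvec" (3), from world to camera coordinates, as OpenCV has them; the wrist camera has in their place "T_tool_cam" (4x4, takes a point from camera to tool coordinates, whose origin is the TCP and whose axes are the tool frame's). Camera axes: x right, y down, z forward; pixel columns grow to the right and rows downward; lengths in m; the calibration is good to about 2 mm. The wrist camera is an equidistant fisheye: a pixel r from the principal point sees the ray r / f radians off the axis. A picture is of the moment at which its call begins: read the wrist's pose just before it. camera_params takes no time and is no camera call.
- bot.job_done(): hands the job in, once; it reports no verdict.
The state is a dict: "clock": time; "joint_pos": joint angles; "joint_vel": joint speeds; "tau": joint torques, N m; "eef_pos": TCP position; "tool_rot": TCP orientation; "ft_force": force on the tool from outside, world axes, zero at the start; "ft_torque": the same for the moment, N m; "grip_width": finger opening in m.
Only numpy, scipy, OpenCV 4.12 (cv2) and the standard library are available. Lean on these libraries where they do the work, as an engineer would, in place of code of your own. Each camera call takes 0.05 s, during which the arm holds its last target. There are 200 camera calls.

## Working session

There is one attempt and no reset: what is moved stays moved. The work goes in short steps, Python scripts to look and compute and a tool call to move; the robot and the scene stay as the last step left them, time stands still between calls to the robot, and variables do not carry over. Pictures are saved under pics/ and viewed, about 8 in all and at most 12, crops included, and the job is handed in when it is done.

Besides the shell and the picture viewer there is one more tool, called after "Call:" as name(argument=value, ...) on one line, values as JSON. move_arm: Moves the arm, as the interface text tells. Its arguments: {"type":"object","properties":{"increments":{"type":"array"}},"required":["increments"]}

```bash
mkdir -p pics; cat > h.py <<'E'
import numpy as np, cv2
from workcell import bot
def ray(name,u,v):
    p=bot.camera_params(name);K=np.array(p["camera_matrix"]);R=cv2.Rodrigues(np.array(p["rvec"],float))[0];t=np.array(p["tvec"],float).ravel()
    d=R.T@np.linalg.inv(K)@np.array([u,v,1.]);return -R.T@t,d
def onz(name,u,v,z):
    c,d=ray(name,u,v);return c+d*(z-c[2])/d[2]
E
python3 - <<'E'
from h import *
o=bot.get_obs();print(o)
for n in("scene","side"):
    im,d=bot.camera(n);np.savez(f"{n}0.npz",im=im,d=d);cv2.imwrite(f"pics/{n}0.png",im);print(n,ray(n,256,192))
print(bot.camera_params("wrist"))
E
```

```text
{'clock': 0.0, 'joint_pos': array([-3.06874328e-05,  2.41431548e-01,  3.73158267e-03,  1.33519769e+00,
        8.74758827e-06,  1.57080718e+00]), 'joint_vel': array([-0.00049865,  0.00091078,  0.00045696, -0.00011532,  0.00217843,
        0.00026907]), 'tau': array([ 5.50268451e-04, -3.72315860e+01,  2.52406776e+01,  1.67737965e-02,
        2.29149265e-05,  1.14679995e-05]), 'eef_pos': array([ 4.99301082e-01, -1.23725816e-05,  1.96706564e-01]), 'tool_rot': array([-0.50051248,  0.50053764, -0.49948259,  0.4994662 ]), 'ft_force': array([-0.38356345, -0.37638815, -0.08217084]), 'ft_torque': array([-0.03041807, -0.03639677, -0.02819194]), 'grip_width': 0.08497469113943688}
scene (array([ 1.4278045 , -0.20993221,  0.64170531]), array([-0.81930346,  0.22037829, -0.52950653]))
side (array([0.01372045, 0.63055262, 0.8908661 ]), array([ 0.50573454, -0.51243532, -0.69428846]))
{'camera_matrix': array([[297.31863964,   0.        , 247.77116081],
       [  0.        , 297.31863964, 190.87330515],
       [  0.        ,   0.        ,   1.        ]]), 'T_tool_cam': array([[-1.73810719e-04,  9.46199869e-01,  3.23582721e-01,
        -8.26750658e-02],
       [ 4.10550160e-06, -3.23582726e-01,  9.46199884e-01,
        -1.76826202e-01],
       [ 9.99999985e-01,  1.65788151e-04,  5.23575211e-05,
        -8.71528149e-04],
       [ 0.00000000e+00,  0.00000000e+00,  0.00000000e+00,
         1.00000000e+00]])}
```

View pics/scene0.png

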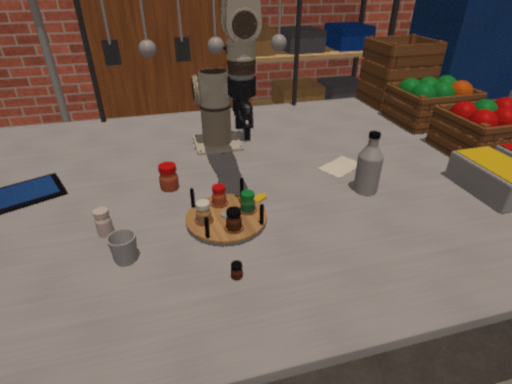

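View pics/side0.png

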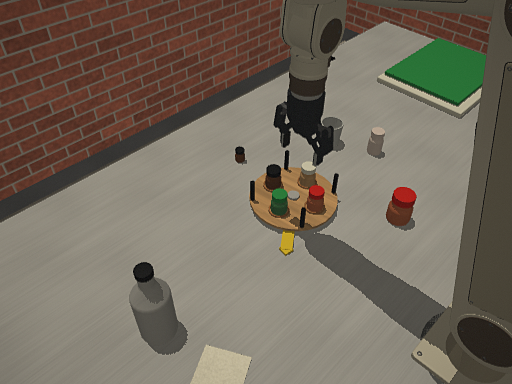

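The scene view shows the carousel at (227,217): red lid (219,189), green (248,197), black (234,214), white (203,206), pointer (260,198). In the side view the posts are at (287,160), (252,191), (303,217) and (335,184), with the pointer at (287,243). Next I measure them.

```bash
cat > m.py <<'E'
from h import *
def cents(im,name,mask,box,z):
    x0,y0,x1,y1=box;m=np.zeros(mask.shape,np.uint8);m[y0:y1,x0:x1]=mask[y0:y1,x0:x1]
    n,l,s,c=cv2.connectedComponentsWithStats(m)
    out=[]
    for i in range(1,n):
        if s[i,4]>=12: out.append((s[i].tolist(),c[i].round(1).tolist(),onz(name,*c[i],z)[:2].round(4).tolist()))
    return out
def run(imgs):
  for n,im,box in imgs:
    h=cv2.cvtColor(im,cv2.COLOR_BGR2HSV);H,S,V=h[...,0],h[...,1],h[...,2]
    M={"red":(((H<5)|(H>174))&(S>200)&(V>110),.078),"green":((H>45)&(H<80)&(S>120),.078),"yel":((H>20)&(H<32)&(S>180)&(V>140),.006),"blk":((V<30),.084)}
    for k,(m,z) in M.items():
        print(n,k)
        for r in cents(im,n,m.astype(np.uint8),box,z): print("  ",r)
E
python3 - <<'E'
from m import *
run([("scene",np.load("scene0.npz")["im"],(180,175,280,245)),("side",np.load("side0.npz")["im"],(240,145,345,260))])
# posts tops, by eye pixel, and surface depth checks
for n,ps in(("side",[(287,151),(252,182),(303,208),(335.5,174)]),("scene",[(192.5,190),(242,180),(262,206),(207,219)])):
    for p in ps: print(n,p,onz(n,*p,.088)[:2].round(4))
for n,b in (("scene",(180,175,280,245)),("side",(240,145,345,250))):
    im=np.load(n+"0.npz")["im"][b[1]:b[3],b[0]:b[2]]
    cv2.imwrite(f"pics/{n}c.png",cv2.resize(im,None,fx=6,fy=6,interpolation=cv2.INTER_NEAREST))
a=cv2.imread("pics/scenec.png");cv2.imwrite("pics/scenec.png",a)
E
```

```text
scene red
   ([213, 184, 11, 10, 91], [218.3, 188.5], [0.5073, -0.0795])
scene green
   ([241, 190, 13, 12, 122], [246.6, 195.0], [0.5647, -0.0061])
scene yel
   ([254, 194, 11, 8, 55], [259.6, 197.1], [0.4777, 0.0577])
scene blk
   ([240, 179, 3, 11, 24], [241.3, 183.9], [0.5087, -0.0089])
   ([191, 190, 3, 17, 25], [192.0, 197.8], [0.5483, -0.1619])
   ([260, 206, 3, 18, 27], [261.2, 213.8], [0.6743, 0.0071])
   ([227, 208, 13, 11, 115], [233.2, 212.7], [0.6503, -0.0639])
   ([205, 218, 4, 19, 43], [206.4, 226.5], [0.6918, -0.1419])
side red
   ([309, 185, 15, 11, 127], [316.2, 190.2], [0.5014, -0.0846])
side green
   ([272, 188, 15, 16, 194], [278.9, 195.3], [0.5563, -0.0025])
side yel
   ([280, 232, 14, 22, 226], [286.7, 242.1], [0.4762, 0.0508])
side blk
   ([312, 145, 21, 20, 199], [321.7, 151.1], [0.589, -0.2137])
   ([240, 147, 4, 8, 28], [241.4, 150.5], [0.7486, -0.0542])
   ([284, 151, 5, 19, 61], [286.2, 159.4], [0.6346, -0.1154])
   ([267, 165, 14, 13, 152], [273.2, 170.8], [0.627, -0.0556])
   ([332, 174, 6, 19, 66], [334.5, 183.0], [0.4817, -0.1346])
   ([251, 181, 3, 20, 58], [252.0, 190.2], [0.6134, 0.0375])
   ([300, 208, 6, 20, 75], [302.2, 217.2], [0.4613, 0.0176])
side (287, 151) [ 0.6544 -0.1403]
side (252, 182) [0.6322 0.019 ]
side (303, 208) [ 0.4779 -0.004 ]
side (335.5, 174) [ 0.4993 -0.1606]
scene (192.5, 190) [ 0.5125 -0.1562]
scene (242, 180) [ 0.4929 -0.0029]
scene (262, 206) [0.645  0.0176]
scene (207, 219) [ 0.6658 -0.1362]
```

View pics/sidec.png

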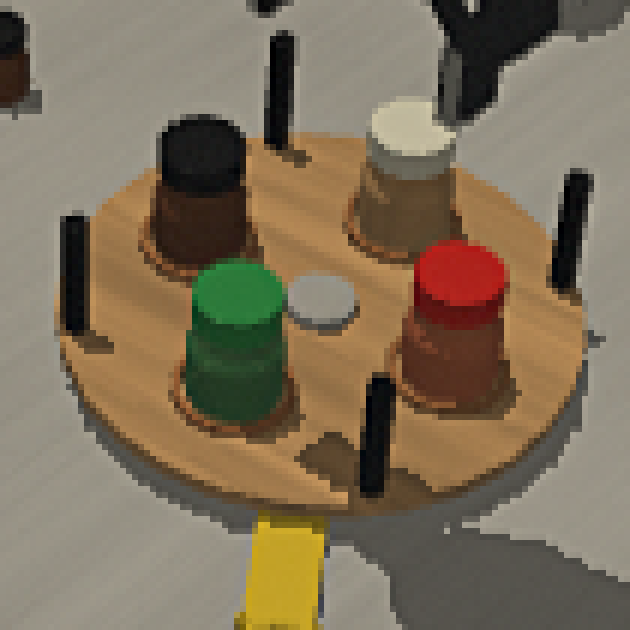

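Call:
move_arm(increments=[{"grip":1,"linear":[0,0,0],"twist":-0.064},{"grip":1,"linear":[0,0,0],"twist":-0.064},{"grip":1,"linear":[0,0,0],"twist":-0.064},{"grip":1,"linear":[0,0,0],"twist":0},{"grip":1,"linear":[0,0,0],"twist":0}])

```text
clock: 0.6
eef_pos: [0.4974, -0.0, 0.1942]
tool_rot: [0.59, -0.394, 0.39, -0.587]
ft_force: [0.0, 0.5, -0.4]
grip_width: 0.012
```

```bash
cat > g.py <<'E'
from h import *
import sys
from scipy.spatial.transform import Rotation as Ro
# print tool-axis scaled shift to reach given world target
def to(t):
    o=bot.get_obs();R=Ro.from_quat(o["tool_rot"]);d=R.inv().apply(np.array(t)-o["eef_pos"])/.2
    print(o["clock"],o["eef_pos"].round(4),"z-axis",R.as_matrix()[:,2].round(3),"F",o["ft_force"].round(2),"w",round(o["grip_width"],4),"shift",d.round(4))
C=np.array([.572,-.070])
E
python3 - <<'E'
from g import *
to([.450,-.016,.197]);to([.450,-.016,.055])
print("flask",onz("side",160,345,0),"decoy",onz("side",400,220,0))
E
```

```text
0.6 [ 0.4974 -0.      0.1942] z-axis [ 0.923  0.385 -0.007] F [ 0.04  0.46 -0.42] w 0.012 shift [-0.0175 -0.0121 -0.2495]
0.6 [ 0.4974 -0.      0.1942] z-axis [ 0.923  0.385 -0.007] F [ 0.04  0.46 -0.42] w 0.012 shift [-0.0153  0.6979 -0.2443]
flask [0.47883728 0.4389701  0.        ] decoy [ 0.31761198 -0.22401258  0.        ]
```

Call:
move_arm(increments=[{"grip":1,"linear":[-0.01,0,-0.125],"twist":0},{"grip":1,"linear":[-0.01,0,-0.125],"twist":0},{"grip":1,"linear":[0,0,0],"twist":0},{"grip":1,"linear":[0,0.2,0],"twist":0},{"grip":1,"linear":[0,0.2,0],"twist":0}])

```text
clock: 1.1
eef_pos: [0.4539, -0.016, 0.1176]
tool_rot: [-0.585, 0.393, -0.397, 0.587]
ft_force: [1.1, -0.4, -0.3]
grip_width: 0.0003
```

```bash
python3 - <<'E'
from g import *
to([.450,-.016,.055])
im,d=bot.camera("side");cv2.imwrite("pics/s1.png",cv2.resize(im[100:280,200:440],None,fx=3,fy=3))
E
```

```text
1.1 [ 0.4539 -0.016   0.1176] z-axis [0.927 0.375 0.006] F [ 1.09 -0.36 -0.28] w 0.0003 shift [-0.0079  0.3127 -0.0197]
```

View pics/s1.png

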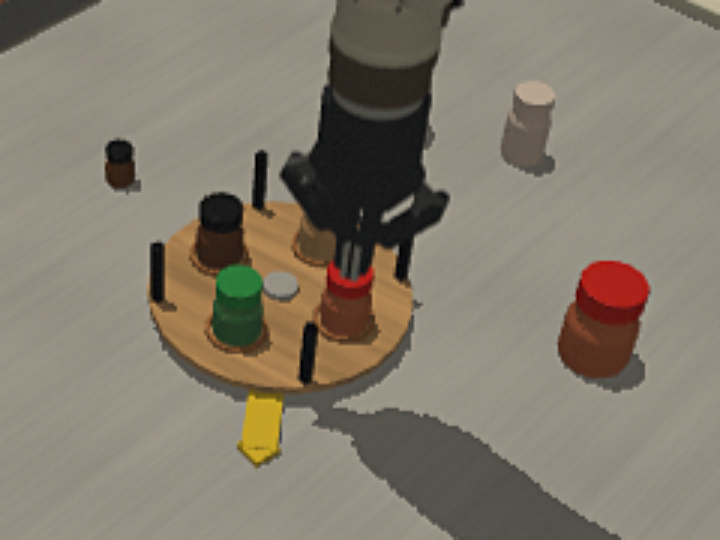

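```bash
python3 - <<'E'
from h import *
o=bot.get_obs();t=o["eef_pos"];print(t,o["joint_pos"])
for n in("side","scene"):
    p=bot.camera_params(n);print(n,cv2.projectPoints(np.array([t,t+[0,0,.05],[.485,-.0035,.088],[0.,0,0]]),np.array(p["rvec"]),np.array(p["tvec"]),np.array(p["camera_matrix"]),None)[0].reshape(-1,2).round(1).tolist())
im,d=bot.camera("scene");
cv2.imwrite("pics/c1.png",cv2.resize(im[100:260,140:300],None,fx=3.75,fy=3.75))
im,d=bot.camera("side");print(d[185:195:3,312:322:3])
c,r=ray("side",317,189);print((c+r*d[189,317]).round(3))
E
```

```text
[ 0.44939999 -0.01579423  0.11131735] [-3.50238165e-02  2.05853532e-01 -2.74225484e-01  1.09528708e+00
 -1.42535193e-04  1.15111280e+00]
side [[316.0, 204.8], [318.1, 189.7], [300.7, 206.6], [473.5, 356.8]]
scene [[234.7, 167.3], [234.2, 152.8], [241.2, 178.8], [217.2, 142.3]]
[[1.2678351 1.0454708 1.0364763 1.0308021]
 [1.1747453 1.0487236 1.0430325 1.0456154]
 [1.1677977 1.0527703 1.0478957 1.0504751]
 [1.1585268 1.0617987 1.0559682 1.0580944]]
[ 0.447 -0.007  0.171]
```

View pics/c1.png

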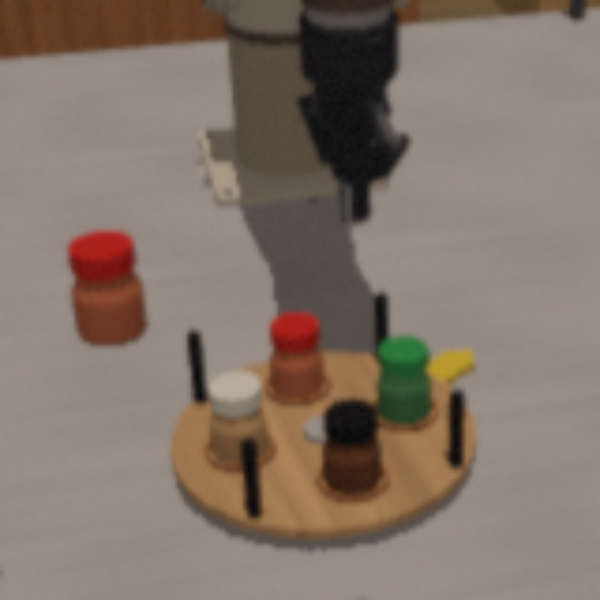

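```bash
python3 - <<'E'
from h import *
for k in range(2):
    o=bot.get_obs();im,d=bot.camera("side");np.save("d2.npy",d)
    print(o["clock"],o["eef_pos"])
    for v in range(184,214,3):
        c,r=ray("side",316,v);print(v,im[v,316],(c+r*d[v,316]).round(3))
im,d=bot.camera("scene")
for v in range(150,172,3):
        c,r=ray("scene",235,v);print(v,im[v,235],(c+r*d[v,235]).round(3))
E
```

```text
1.25 [ 0.45077768 -0.01579328  0.11607793]
184 [74 82 84] [ 0.452 -0.007  0.184]
187 [73 81 83] [ 0.45  -0.006  0.176]
190 [49 53 54] [ 0.448 -0.005  0.169]
193 [25 26 21] [ 0.449 -0.008  0.157]
196 [18 20 90] [ 0.485 -0.062  0.084]
199 [21 28 97] [ 0.485 -0.065  0.072]
202 [33 51 91] [ 0.483 -0.064  0.062]
205 [33 50 87] [ 0.483 -0.066  0.051]
208 [32 49 86] [ 0.481 -0.065  0.042]
211 [32 47 83] [ 0.481 -0.067  0.029]
1.3 [ 0.45258378 -0.01585995  0.11786045]
184 [57 63 63] [ 0.45  -0.005  0.187]
187 [28 31 31] [ 0.45  -0.007  0.176]
190 [14 14 13] [ 0.449 -0.007  0.167]
193 [19 20 65] [ 0.446 -0.005  0.161]
196 [19 20 85] [ 0.485 -0.063  0.083]
199 [19 28 97] [ 0.485 -0.065  0.071]
202 [36 54 93] [ 0.484 -0.065  0.061]
205 [33 49 88] [ 0.482 -0.064  0.053]
208 [32 48 86] [ 0.481 -0.064  0.042]
211 [33 48 83] [ 0.48  -0.065  0.031]
150 [18 17 19] [ 0.469 -0.017  0.18 ]
153 [17 16 18] [ 0.47  -0.018  0.171]
156 [36 36 36] [ 0.468 -0.017  0.159]
159 [131 138 147] [ 0.172  0.042 -0.002]
162 [134 141 150] [ 0.198  0.036 -0.002]
165 [132 139 150] [ 0.218  0.032 -0.004]
168 [131 138 148] [ 0.246  0.026 -0.002]
171 [ 98 105 114] [ 0.269  0.021 -0.002]
```

Both cameras put the fingertips at z≈0.157, but the reported TCP is 0.117. I'll go down a little and see whether that offset holds before relying on either number.

Call:
move_arm(increments=[{"grip":1,"linear":[0,0.1,0],"twist":0},{"grip":1,"linear":[0,0.1,0],"twist":0},{"grip":1,"linear":[0,0,0],"twist":0},{"grip":1,"linear":[0,0,0],"twist":0},{"grip":1,"linear":[0,0,0],"twist":0}])

```text
clock: 1.9
eef_pos: [0.4644, -0.016, 0.0888]
tool_rot: [-0.582, 0.388, -0.402, 0.591]
ft_force: [0.2, -0.0, -0.2]
grip_width: -0.0001
```

```bash
python3 - <<'E'
from g import *
to([.450,-.016,.055])
im,d=bot.camera("side");i2,d2=bot.camera("scene")
for n,I,D,u0,u1,v0,v1 in(("side",im,d,300,332,170,230),("scene",i2,d2,222,250,140,190)):
    for v in range(v0,v1,2):
        P=[]
        for u in range(u0,u1):
            if D[v,u]>0:
                c,r=ray(n,u,v);p=c+r*D[v,u]
                if abs(p[0]-.455)<.04 and abs(p[1]+.012)<.035 and p[2]>.03:P.append(p)
        if len(P)>2:P=np.array(P);print(n,v,len(P),P.mean(0).round(3),np.ptp(P,0).round(3))
cv2.imwrite("pics/s2.png",np.hstack([cv2.resize(im[130:260,240:350],None,fx=3.6,fy=3.6),cv2.resize(i2[130:260,175:285],None,fx=3.6,fy=3.6)]))
E
```

```text
1.9 [ 0.4644 -0.016   0.0888] z-axis [0.926 0.376 0.023] F [ 0.2  -0.   -0.19] w -0.0001 shift [-0.0287  0.167  -0.0703]
side 170 28 [ 0.452 -0.007  0.226] [0.055 0.029 0.021]
side 172 32 [ 0.457 -0.006  0.217] [0.069 0.03  0.039]
side 174 30 [ 0.455 -0.008  0.212] [0.068 0.025 0.04 ]
side 176 29 [ 0.457 -0.007  0.205] [0.065 0.027 0.041]
side 178 28 [ 0.46  -0.008  0.196] [0.054 0.046 0.03 ]
side 180 28 [ 0.46  -0.01   0.189] [0.062 0.042 0.032]
side 182 31 [ 0.457 -0.012  0.183] [0.065 0.044 0.028]
side 184 30 [ 0.453 -0.012  0.18 ] [0.061 0.032 0.029]
side 186 25 [ 0.447 -0.013  0.177] [0.054 0.021 0.027]
side 188 23 [ 0.446 -0.013  0.171] [0.048 0.02  0.021]
side 190 17 [ 0.45  -0.011  0.164] [0.045 0.014 0.025]
side 192 13 [ 0.459 -0.01   0.151] [0.023 0.021 0.011]
side 194 13 [ 0.458 -0.011  0.145] [0.024 0.021 0.011]
side 196 12 [ 0.459 -0.011  0.138] [0.022 0.016 0.01 ]
side 198 9 [ 0.457 -0.01   0.133] [0.014 0.012 0.005]
side 200 3 [ 0.456 -0.011  0.126] [0.002 0.006 0.003]
side 208 4 [ 0.476 -0.004  0.089] [0.004 0.006 0.003]
side 210 5 [ 0.474 -0.     0.086] [0.01  0.004 
[... 824 characters left out ...]
0.478 -0.017  0.171] [0.03  0.034 0.011]
scene 156 8 [ 0.479 -0.019  0.165] [0.032 0.024 0.012]
scene 158 9 [ 0.473 -0.019  0.156] [0.021 0.021 0.009]
scene 160 9 [ 0.471 -0.018  0.148] [0.023 0.021 0.009]
scene 162 8 [ 0.475 -0.018  0.143] [0.01  0.021 0.004]
scene 164 8 [ 0.474 -0.018  0.135] [0.014 0.019 0.005]
scene 166 8 [ 0.473 -0.018  0.128] [0.015 0.021 0.007]
scene 178 4 [ 0.477 -0.001  0.086] [0.003 0.009 0.003]
scene 180 4 [ 0.481 -0.002  0.081] [0.006 0.009 0.003]
scene 182 4 [ 0.482 -0.002  0.074] [0.005 0.009 0.003]
scene 184 4 [ 0.48  -0.002  0.066] [0.005 0.009 0.003]
scene 186 4 [ 0.48  -0.002  0.059] [0.006 0.009 0.003]
scene 188 4 [ 0.481 -0.002  0.052] [0.003 0.009 0.001]
```

View pics/s2.png

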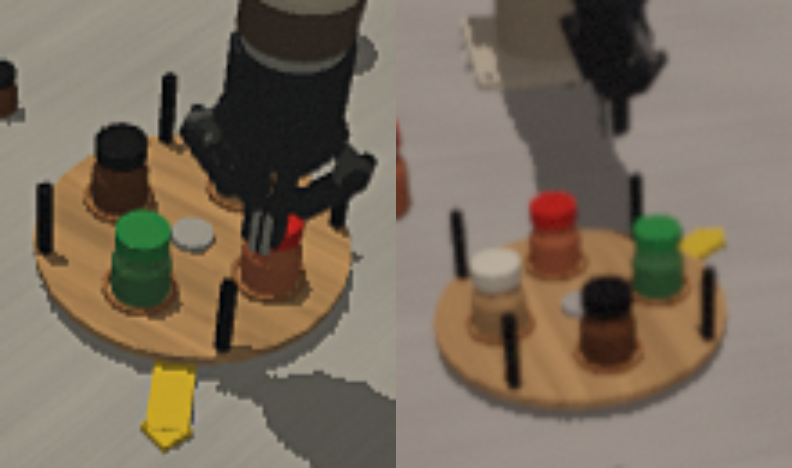

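Call:
move_arm(increments=[{"grip":1,"linear":[0,0,-0.06],"twist":0},{"grip":1,"linear":[0,0,-0.06],"twist":0},{"grip":1,"linear":[0,0,0],"twist":0},{"grip":1,"linear":[0,0,0],"twist":0},{"grip":1,"linear":[0,0,0],"twist":0}])

```text
clock: 2.5
eef_pos: [0.4402, -0.0261, 0.0896]
tool_rot: [-0.581, 0.387, -0.403, 0.591]
ft_force: [-0.0, -0.2, 0.9]
grip_width: 0.0001
```

```bash
cat > tip.py <<'E'
from g import *
def tip():
    to([.44,-.022,.025]);t=bot.get_obs()["eef_pos"]
    for n in("side","scene"):
        im,D=bot.camera(n);np.savez(n+"L.npz",im=im,d=D)
        vv,uu=np.nonzero(D>0);c,_=ray(n,0,0);p=bot.camera_params(n);K=np.array(p["camera_matrix"]);R=cv2.Rodrigues(np.array(p["rvec"],float))[0]
        d=(R.T@np.linalg.inv(K)@np.stack([uu,vv,np.ones_like(uu)])).T;P=c+d*D[vv,uu][:,None]
        m=(np.hypot(P[:,0]-t[0],P[:,1]-t[1])<.028)&(P[:,2]>.026);Q=P[m];z=np.sort(Q[:,2])
        if len(z)>10:
            print(n,"tip z",z[:6].round(3))
            for a in (0,.012,.024,.036):
                b=(Q[:,2]>=z[2]+a)&(Q[:,2]<z[2]+a+.012)
                if b.sum()>2: print("   ",a,b.sum(),Q[b].min(0).round(3),Q[b].max(0).round(3))
if __name__=="__main__":tip()
E
python3 tip.py
```

```text
2.5 [ 0.4402 -0.0261  0.0896] z-axis [0.927 0.375 0.025] F [-0.01 -0.21  0.94] w 0.0001 shift [-0.0231  0.3229 -0.001 ]
side tip z [0.026 0.027 0.027 0.029 0.127 0.127]
scene tip z [0.122 0.123 0.123 0.124 0.125 0.126]
    0 23 [ 0.439 -0.038  0.123] [ 0.453 -0.017  0.135]
    0.012 26 [ 0.439 -0.038  0.136] [ 0.458 -0.017  0.147]
    0.024 29 [ 0.428 -0.037  0.148] [ 0.455 -0.017  0.159]
    0.036 27 [ 0.422 -0.045  0.159] [ 0.466 -0.019  0.171]
```

Call:
move_arm(increments=[{"grip":1,"linear":[-0.02,0.1,0],"twist":0},{"grip":1,"linear":[0,0.1,0],"twist":0},{"grip":1,"linear":[0,0.05,0],"twist":0},{"grip":1,"linear":[0,0,0],"twist":0},{"grip":1,"linear":[0,0,0],"twist":0}])

```text
clock: 3.1
eef_pos: [0.4429, -0.0221, 0.039]
tool_rot: [-0.581, 0.386, -0.404, 0.592]
ft_force: [-0.2, -0.6, 0.6]
grip_width: 0.0001
```

```bash
python3 tip.py
```

```text
3.1 [ 0.4429 -0.0221  0.039 ] z-axis [0.926 0.376 0.028] F [-0.16 -0.6   0.59] w 0.0001 shift [-0.0065  0.0696 -0.0152]
side tip z [0.026 0.027 0.027 0.027 0.074 0.077]
scene tip z [0.071 0.071 0.073 0.073 0.073 0.074]
    0 22 [ 0.441 -0.034  0.073] [ 0.457 -0.012  0.085]
    0.012 27 [ 0.442 -0.034  0.085] [ 0.456 -0.012  0.097]
    0.024 28 [ 0.436 -0.033  0.097] [ 0.459 -0.013  0.108]
    0.036 28 [ 0.423 -0.042  0.109] [ 0.469 -0.013  0.121]
```

Call:
move_arm(increments=[{"grip":1,"linear":[0,0.06,0],"twist":0},{"grip":1,"linear":[0,0,0.06],"twist":0},{"grip":1,"linear":[0,0,0.06],"twist":0},{"grip":1,"linear":[-0.02,0,0.04],"twist":0},{"grip":1,"linear":[-0.02,0,0.04],"twist":0}])

```text
clock: 3.7
eef_pos: [0.4799, 0.0001, 0.031]
tool_rot: [-0.58, 0.385, -0.406, 0.592]
ft_force: [-0.8, -1.6, -0.3]
grip_width: -0.0001
```

```bash
python3 - <<'E'
from m import *
from g import to
to([.47,-.0,.03])
i,_=bot.camera("scene");j,_=bot.camera("side")
run([("scene",i,(180,175,280,245)),("side",j,(240,145,345,260))])
cv2.imwrite("pics/s3.png",np.hstack([cv2.resize(j[130:260,240:350],None,fx=3.6,fy=3.6),cv2.resize(i[130:260,175:285],None,fx=3.6,fy=3.6)]))
E
```

```text
3.7 [4.799e-01 1.000e-04 3.100e-02] z-axis [0.927 0.374 0.031] F [-0.77 -1.56 -0.33] w -0.0001 shift [-0.018   0.0033 -0.0463]
scene red
   ([218, 183, 11, 10, 89], [222.9, 187.7], [0.5064, -0.0653])
scene green
   ([242, 191, 13, 13, 127], [248.3, 197.5], [0.5789, -0.0045])
scene yel
   ([256, 194, 9, 8, 47], [259.9, 197.2], [0.4783, 0.0587])
scene blk
   ([240, 175, 9, 16, 56], [244.9, 181.4], [0.4969, 0.0052])
   ([196, 186, 2, 10, 15], [196.4, 191.0], [0.5145, -0.1454])
   ([222, 208, 12, 12, 112], [227.7, 213.6], [0.6503, -0.0788])
   ([256, 210, 3, 18, 33], [257.1, 217.4], [0.687, -0.0076])
   ([198, 216, 4, 19, 41], [199.3, 224.3], [0.6781, -0.1581])
side red
   ([311, 193, 9, 6, 16], [315.4, 195.9], [0.4893, -0.067])
side green
   ([267, 185, 15, 15, 183], [274.1, 192.2], [0.5727, -0.0019])
side yel
   ([280, 232, 14, 22, 216], [286.4, 242.8], [0.4753, 0.0527])
side blk
   ([240, 147, 4, 7, 25], [241.4, 150.1], [0.7499, -0.0554])
   ([271, 162, 14, 13, 146], [277.4, 167.9], [0.6272, -0.0721])
   ([279, 163, 50, 52, 1218], [304.7, 187.5], [0.5254, -0.0661])
   ([251, 174, 3, 20, 58], [252.0, 183.2], [0.632, 0.0191])
   ([333, 181, 7, 19, 68], [335.9, 190.1], [0.4626, -0.1158])
   ([289, 208, 5, 20, 74], [291.1, 217.3], [0.48, 0.0369])
```

View pics/s3.png

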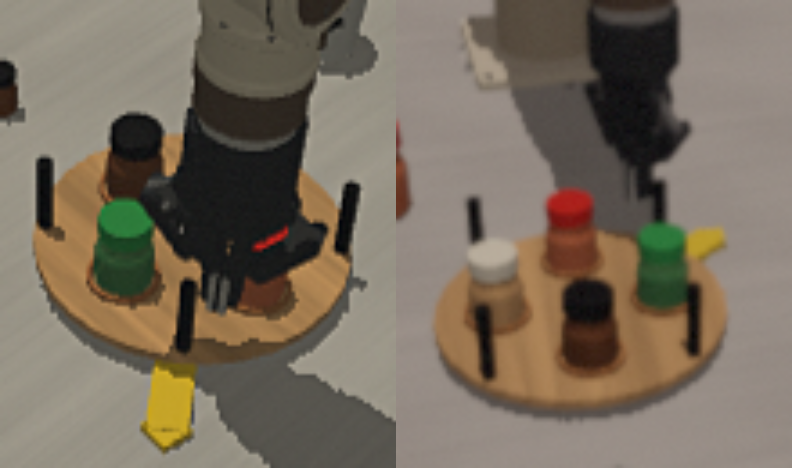

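Call:
move_arm(increments=[{"grip":1,"linear":[-0.013,0,0.05],"twist":0},{"grip":1,"linear":[-0.009,0,0.05],"twist":0},{"grip":1,"linear":[-0.005,0,0.05],"twist":0},{"grip":1,"linear":[0,0,0.05],"twist":0},{"grip":1,"linear":[0.005,0,0.05],"twist":0}])

```text
clock: 4.3
eef_pos: [0.5263, 0.0258, 0.0322]
tool_rot: [-0.581, 0.385, -0.405, 0.592]
ft_force: [-0.3, -0.1, -1.4]
grip_width: 0.0001
```

```bash
cat > k.py <<'E'
from m import *
from g import to
to([.47,-.0,.03])
i,_=bot.camera("scene");j,_=bot.camera("side");np.savez("last.npz",i=i,j=j)
run([("scene",i,(180,175,280,245)),("side",j,(240,145,345,260))])
cv2.imwrite("pics/last.png",np.hstack([cv2.resize(j[130:260,240:350],None,fx=3.6,fy=3.6),cv2.resize(i[130:260,175:285],None,fx=3.6,fy=3.6)]))
E
python3 k.py
```

```text
4.3 [0.5263 0.0258 0.0322] z-axis [0.926 0.376 0.029] F [-0.35 -0.12 -1.36] w 0.0001 shift [ 0.0136  0.0023 -0.3097]
scene red
   ([228, 184, 11, 10, 88], [233.4, 188.0], [0.5163, -0.0352])
scene green
   ([241, 198, 14, 12, 135], [247.6, 203.5], [0.6084, -0.0139])
scene yel
   ([262, 194, 3, 5, 13], [262.9, 196.0], [0.4739, 0.0701])
scene blk
   ([246, 175, 19, 30, 149], [256.1, 182.4], [0.5116, 0.0368])
   ([210, 180, 2, 12, 16], [210.8, 184.5], [0.4883, -0.0989])
   ([187, 208, 4, 18, 32], [188.4, 215.8], [0.6333, -0.1809])
   ([210, 208, 13, 11, 115], [215.9, 213.3], [0.6409, -0.1089])
   ([241, 216, 4, 20, 43], [242.4, 225.1], [0.7095, -0.0524])
side red
   ([297, 194, 12, 9, 55], [303.6, 199.1], [0.503, -0.0367])
side green
   ([261, 189, 4, 13, 14], [261.6, 195.4], [0.5869, 0.0293])
side yel
   ([280, 241, 12, 13, 71], [284.3, 248.1], [0.4674, 0.0691])
side blk
   ([240, 147, 4, 8, 27], [241.4, 150.4], [0.749, -0.0546])
   ([312, 155, 6, 18, 56], [314.4, 163.2], [0.5696, -0.1582])
   ([257, 158, 49, 52, 1201], [282.3, 182.3], [0.5791, -0.0393])
   ([258, 162, 3, 15, 40], [258.9, 168.2], [0.661, -0.0356])
   ([328, 194, 7, 20, 74], [330.9, 203.7], [0.441, -0.0681])
   ([269, 202, 4, 20, 77], [270.5, 211.4], [0.5285, 0.0581])
```

Call:
move_arm(increments=[{"grip":1,"linear":[0.009,0,0.049],"twist":0},{"grip":1,"linear":[0.013,0,0.048],"twist":0},{"grip":1,"linear":[0.017,0,0.046],"twist":0},{"grip":1,"linear":[0,0,0],"twist":0},{"grip":1,"linear":[0,0,0],"twist":0}])

```text
clock: 4.9
eef_pos: [0.559, 0.0292, 0.0333]
tool_rot: [-0.58, 0.385, -0.405, 0.592]
ft_force: [-0.2, 0.7, -0.6]
grip_width: -0.0
```

```bash
python3 k.py
```

```text
4.9 [0.559  0.0292 0.0333] z-axis [0.926 0.375 0.031] F [-0.18  0.67 -0.64] w -0.0 shift [-0.0316  0.0019 -0.4674]
scene red
   ([234, 186, 11, 9, 78], [239.1, 190.2], [0.5327, -0.0212])
scene green
   ([238, 202, 13, 13, 141], [244.0, 207.5], [0.6252, -0.0284])
scene yel
scene blk
   ([248, 175, 22, 37, 252], [259.3, 184.4], [0.5254, 0.043])
   ([222, 178, 2, 16, 20], [222.4, 185.2], [0.5011, -0.0656])
   ([185, 201, 4, 17, 30], [186.3, 208.5], [0.5979, -0.1831])
   ([203, 206, 13, 11, 114], [209.1, 211.0], [0.6255, -0.1247])
   ([228, 220, 3, 19, 38], [229.0, 228.7], [0.7155, -0.0883])
side red
   ([287, 192, 14, 10, 73], [294.5, 195.9], [0.527, -0.029])
side green
side yel
   ([280, 245, 9, 9, 38], [283.5, 249.7], [0.4653, 0.0743])
side blk
   ([240, 147, 4, 8, 26], [241.4, 150.4], [0.7489, -0.0547])
   ([247, 150, 56, 54, 1325], [274.6, 175.1], [0.6125, -0.0458])
   ([321, 160, 6, 16, 53], [323.7, 167.5], [0.5405, -0.1626])
   ([260, 196, 4, 20, 71], [261.4, 205.1], [0.5591, 0.0587])
   ([321, 201, 6, 20, 73], [323.5, 210.2], [0.4399, -0.0373])
```

View pics/last.png

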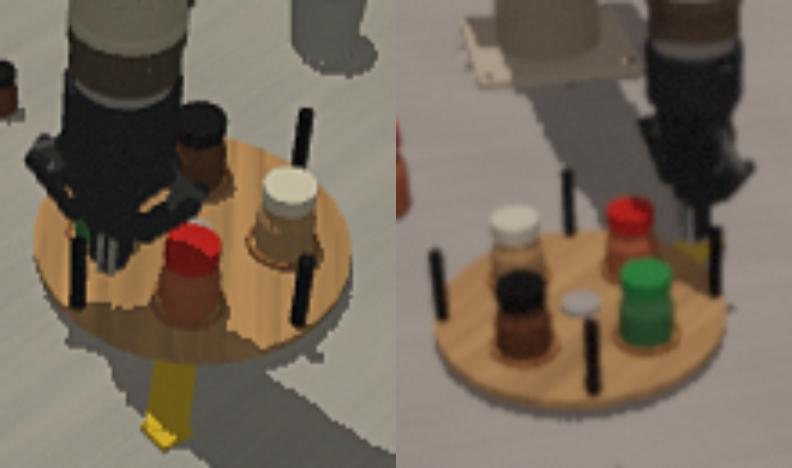

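Call:
move_arm(increments=[{"grip":1,"linear":[0.009,0,0.02],"twist":0},{"grip":1,"linear":[0.009,0,0.02],"twist":0},{"grip":1,"linear":[0,0,0],"twist":0},{"grip":1,"linear":[0,0,0],"twist":0},{"grip":1,"linear":[0,0,0],"twist":0}])

```text
clock: 5.5
eef_pos: [0.5676, 0.0287, 0.034]
tool_rot: [-0.58, 0.385, -0.405, 0.592]
ft_force: [-0.4, 0.6, -0.4]
grip_width: 0.0001
```

```bash
python3 k.py | grep -A6 -E "red|blk|clock|F"
```

```text
5.5 [0.5676 0.0287 0.034 ] z-axis [0.926 0.375 0.03 ] F [-0.41  0.59 -0.39] w 0.0001 shift [-0.0504  0.0039 -0.5065]
scene red
   ([235, 186, 10, 10, 69], [239.5, 190.7], [0.536, -0.0209])
scene green
   ([237, 203, 14, 12, 144], [243.3, 208.2], [0.6281, -0.0311])
scene yel
scene blk
   ([248, 175, 22, 38, 271], [259.4, 184.8], [0.5281, 0.0428])
   ([224, 178, 2, 16, 21], [224.3, 185.5], [0.5048, -0.0603])
   ([185, 199, 4, 18, 28], [186.4, 207.4], [0.5926, -0.1822])
   ([202, 206, 13, 11, 113], [208.1, 210.5], [0.6228, -0.1271])
   ([226, 220, 2, 19, 34], [226.5, 228.8], [0.7141, -0.0944])
side red
   ([286, 193, 14, 8, 59], [293.8, 195.5], [0.5291, -0.0287])
side green
side yel
   ([280, 245, 10, 9, 40], [283.8, 249.7], [0.4648, 0.0739])
side blk
   ([240, 147, 4, 8, 27], [241.4, 150.4], [0.749, -0.0546])
   ([245, 149, 48, 66, 1246], [269.0, 176.2], [0.6198, -0.0319])
   ([290, 159, 14, 13, 149], [296.5, 164.6], [0.6, -0.1189])
   ([323, 161, 5, 17, 53], [325.1, 169.1], [0.5338, -0.1603])
   ([319, 202, 7, 20, 73], [321.8, 211.1], [0.4408, -0.032])
```

Red is about 129°, against a pointer at about 127.5°, so I'm withdrawing outward, away from both the post and the jar.

Call:
move_arm(increments=[{"grip":1,"linear":[-0.05,0,-0.01],"twist":0},{"grip":1,"linear":[-0.1,0,0],"twist":0},{"grip":1,"linear":[-0.1,0,0],"twist":0},{"grip":1,"linear":[-0.1,0,0],"twist":0},{"grip":1,"linear":[0,0,0],"twist":0}])

```text
clock: 6.1
eef_pos: [0.5368, 0.0962, 0.0329]
tool_rot: [-0.58, 0.386, -0.405, 0.592]
ft_force: [0.1, -0.0, 0.2]
grip_width: -0.0003
```

Call:
move_arm(increments=[{"grip":1,"linear":[0,-0.2,0],"twist":0},{"grip":1,"linear":[0,-0.2,0],"twist":0},{"grip":1,"linear":[0,-0.2,0],"twist":0},{"grip":1,"linear":[0,0,-0.2],"twist":0},{"grip":1,"linear":[0,0,-0.2],"twist":0}])

```text
clock: 6.6
eef_pos: [0.461, 0.0679, 0.1551]
tool_rot: [-0.58, 0.383, -0.405, 0.594]
ft_force: [-0.6, -0.2, 0.4]
grip_width: 0.0003
```

Call:
move_arm(increments=[{"grip":1,"linear":[0,0,-0.2],"twist":0},{"grip":1,"linear":[0,0,-0.2],"twist":0},{"grip":1,"linear":[0,0,0],"twist":0},{"grip":1,"linear":[0,0,0],"twist":0},{"grip":1,"linear":[0,0,0],"twist":0}])

```text
clock: 7.1
eef_pos: [0.3806, 0.0349, 0.1536]
tool_rot: [-0.579, 0.383, -0.407, 0.594]
ft_force: [-0.2, -0.3, -0.1]
grip_width: 0.0001
```

```bash
python3 k.py
python3 -c "
import cv2,numpy as np
a=np.load('last.npz');z=np.load('side0.npz')['im'];z2=np.load('scene0.npz')['im']
for n,b,c in(('side',z,a['j']),('scene',z2,a['i'])):
  for nm,box in (('cup/shaker',(320,115,390,160) if n=='side' else (85,200,145,270)),('flask',(125,260,180,350) if n=='side' else (350,130,390,200))):
    x0,y0,x1,y1=box;print(n,nm,(cv2.absdiff(b,c)[y0:y1,x0:x1].max(2)>40).sum())"
```

```text
7.1 [0.3806 0.0349 0.1536] z-axis [0.926 0.376 0.036] F [-0.23 -0.31 -0.15] w 0.0001 shift [0.3188 0.6356 0.326 ]
scene red
   ([236, 186, 11, 10, 84], [240.7, 190.3], [0.5347, -0.0168])
scene green
   ([237, 203, 13, 13, 138], [243.0, 208.3], [0.6283, -0.0318])
scene yel
   ([254, 195, 8, 7, 36], [258.3, 197.6], [0.4794, 0.053])
scene blk
   ([224, 178, 2, 12, 13], [224.1, 183.9], [0.4953, -0.0593])
   ([263, 195, 2, 17, 31], [263.5, 203.7], [0.6294, 0.0266])
   ([185, 200, 3, 17, 28], [186.3, 207.1], [0.591, -0.1823])
   ([203, 206, 12, 11, 114], [208.3, 210.7], [0.6237, -0.1266])
   ([226, 220, 3, 19, 36], [226.6, 229.2], [0.7159, -0.0945])
side red
   ([285, 193, 15, 10, 125], [291.9, 197.4], [0.5281, -0.0204])
side green
   ([262, 171, 14, 15, 169], [268.5, 178.2], [0.6197, -0.03])
side yel
   ([280, 232, 14, 22, 226], [286.6, 242.3], [0.4758, 0.0513])
side blk
   ([240, 147, 4, 8, 27], [241.4, 150.4], [0.749, -0.0546])
   ([306, 147, 39, 75, 1290], [329.7, 178.2], [0.5022, -0.1405])
   ([267, 155, 4, 16, 53], [268.2, 162.2], [0.6608, -0.0716])
   ([290, 159, 14, 12, 148], [296.5, 164.6], [0.6002, -0.1192])
   ([258, 195, 4, 20, 74], [259.5, 204.5], [0.5639, 0.0602])
side cup/shaker 1565
side flask 0
scene cup/shaker 0
scene flask 0
```

View pics/last.png

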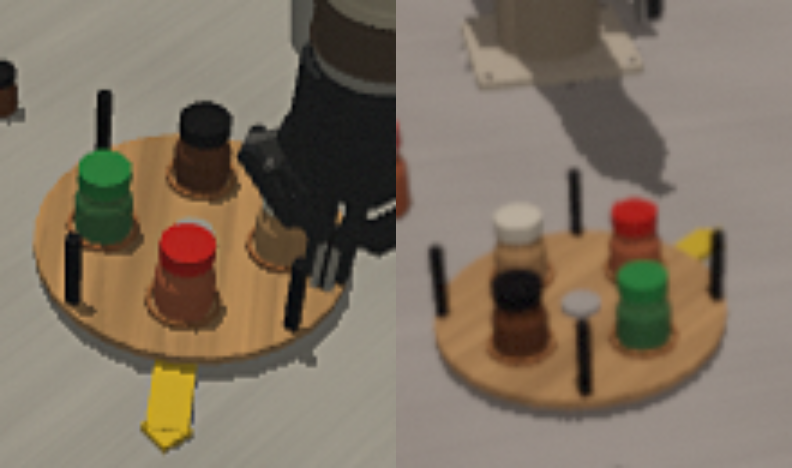

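```bash
python3 -c "
from workcell import bot
print(bot.job_done())"
```

```text
the job is handed in; nothing more can be done
None
```

I pushed one rim post with the closed fingers and turned the carousel about 61° clockwise, seen from above. The red-lidded jar now stands at the pointer. I then withdrew the arm and handed the job in at about 7 s; no verdict came back.

**Last checks:**
- **Alignment:** the line from the black lid through the red lid points to 129.0° in the scene camera and 126.1° in the side camera. The pointer is at about 127.5°, so the error is roughly 2 mm against the 12 mm allowed.
- **Jars and carousel:** all four jars look upright in their wells. The last picture was taken about 1.6 s after the last push. I did not measure the carousel's speed, but most lids and posts hardly moved between the last two looks.
- **Other things:** the flask, shaker and cup are unchanged in the scene camera, and the flask also in the side camera. The side camera could not check the cup and shaker, because the arm was in front of them.

**One disagreement:** both cameras showed the fingertips about 34–40 mm higher than the reported TCP height. I did not find the cause. I set the pushing height so that it was safe under either reading.

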